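# Unlock the spring gauge and close it on the sample spring

### The arm

A 7-joint arm with a two-finger parallel gripper is mounted at the origin on the work surface. World frame = base frame: x ahead of the robot, y to its left, z up, the work surface at z = 0. Lengths are in mm, angles in rad, forces in N, time in s.
With the tool pointing down it reaches from about 400 to 875 mm from the base axis. Payload 4.4 kg.
Tool frame: the origin (TCP) lies on the centre line of the jaws, within the pads' length; the fingertips stand 19 mm ahead of it and the grasp point (between the pads) is the TCP; z points along the fingers, y is the line along which they close (so a half turn about z gives the same grasp; the last joint's range is limited). The gripper opens to 85 mm and grips with 20 to 120 N. Pads are 22 mm wide; open, the fingers measure 114 mm over their backs; the gripper's body (76 mm by 85 mm) begins 54 mm behind the grasp point. The pads swing forward as they close: fully open they stand 13 mm farther back than shut.
Start: joints at [-1.331, 0.628, 0.038, 1.517, -0.027, 0.996, -0.02], TCP at [195.663, 619.866, 250.313] pointing down, gripper open.
Joint ranges: [-3.06, 3.06], [-0.37, 2.12], [-1.25, 1.32], [0.18, 2.47], [-1.1, 4.24], [0.23, 1.98], [-2.94, 2.94]. Speed limits (rad/s): [2.57, 2.57, 3.14, 3.14, 3.14, 3.14, 3.14].

### API

Orientations are given as [roll, pitch, yaw] about the fixed x, y, z axes, in that order (R = Rz(yaw) Ry(pitch) Rx(roll)).
In Python, from cell import ctrl, viewer, silhouettes gives the robot as it stands.
- The arm moves only by the shell command python3 -m creep 'ROWS'. ROWS is JSON, a list of rows, each an object with "jaw": the gripper command: -1 is shut, 1 is fully open, values between are in proportion; "xyz": the shift along the tool's x, y, z in mm, a list of three; "angular": the turn, a rotation vector about the tool's x, y, z in rad, a list of three. In form: [{"jaw": jaw, "xyz": [tx, ty, tz], "angular": [rx, ry, rz]}, ...]. A call has 1 to 12 rows; each row is the pose to reach, as a shift and turn from the pose commanded when the call began, along the tool's axes at that moment; what a row does not reach only later rows make up. A row lasts 1/8 s, in which the tool goes at most 62.5 mm and 10.7 degrees, less where a joint would pass 70% of its speed; a pose out of reach is approached as far as the arm can. A call with a gripper value outside its range is refused whole. The fingers move at their own pace and stop on an object; the grip force is fixed at half the most. Time passes only in rows, so rows that repeat a pose let the fingers close. It gives the time, the measured TCP pose, the force, the opening and the grip force at its end, in the units of the state.
- ctrl.read_state(): the state, without advancing time (a new reading comes with each control period).
- viewer.get_image(name): name is "side" or "top" or "wrist"; returns (picture, depth): 480x640x3 uint8, red, green, blue; 480x640 float32, mm along the optical axis (not along the pixel's ray), 0 where there is no reading.
- viewer.camera_model(name): a dict with "fx", "fy", "cx", "cy" (pixels), "dist" ([k1, k2, p1, p2, k3] as OpenCV has them; the pictures are not rectified), "T" (4x4, takes a point from camera to world coordinates). Camera axes: x right, y down, z forward; pixel columns grow to the right and rows downward; lengths in mm; the calibration is good to about 2 mm. A picture is of the moment at which its call begins: read the wrist's pose just before it. camera_model takes no time and is no camera call; for the wrist camera it gives the pose at the moment of the call.
- ctrl.finish_job(): hands the job in; it is judged then, once.
Trained networks look in the newest picture that a camera, given by its name, has taken for a name from the list of things; names that differ only in an ending like _2 or _b are one class to them, and where a whole thing is asked for, a point or a joint stands for the part that bears it (a point fixed in the world has none). Each returns a list of dicts, best first, with "score" (0 to 1); they miss things now and then, are a little off and sometimes report something else, mostly with a low value. They report only what shows in the picture. A call takes as long as a camera call.
- silhouettes(camera, target): "pixels" (480x640 bool, what is visible of it) and "xy" ([column, row] in pixels, amid what is visible of it).
The state is a dict: "clock": time; "qpos": joint angles; "qd": joint speeds; "tau": joint torques, N m; "eef_pos": TCP position; "tool_rot": TCP orientation; "force": force on the tool from outside, world axes, zero at the start; "torque": the same for the moment, N m; "width": finger opening in mm; "gripper_force": force on a finger pad.
Only numpy, scipy, OpenCV 4.12 (cv2) and the standard library are available. Lean on these libraries where they do the work, as an engineer would, in place of code of your own. Each camera call takes 0.05 s, during which the arm holds its last target. There are 200 camera calls.

### The job

Loosen the knurled locking collar on the spring gauge by stroking a fingertip across the open front of its rim again and again, anticlockwise seen from above, until the index lug on its top has come round to the fixed pointer for the second time (nearly two full turns), and leave it there. Only then push the measuring rod's end button with a fingertip so that the rod slides in and closes up the sample spring against the back stop, with no gap at either end. Use fingertips only and lift nothing, keep the spring lying in its cradle, leave the other things on the bench where they are, and finish clear of everything.

Things in the scene. Friction and masses are not known exactly. Their poses are not given: they have to be found in the camera images.
- gauge: Spring length gauge, a fixed grey casting. Origin at table level right under the locking collar's axis; z up, -x its open front towards the robot, y the line of the measuring rod. Base plate 12 mm thick (x -60..60, y -60..200 mm); square head (x -46..54, y -40..40, top 55 mm up) with the collar on top; cradle and back stop at +y.
- collar (a joint): Angle (rad) of the locking collar about its upright axis; grows anticlockwise seen from above (loosening) and counts on over many turns. The index lug is at the pointer at 0, 6.283 and 12.566. Starts at 0.4 to 2.4, so the lug reaches the pointer first at 6.283 and the second time at 12.566. Dry friction 0.07 N m (about 2 N along the rim); stays where left; nothing stops it at 12.566.
- collar_top (a point): Centre of the collar's flat top face, on its axis, 81 mm above the table. The steel collar is 84 mm across over its 24 upright ribs (ribs 7 mm wide, standing 2 mm out), its rim spans heights 57 to 81 mm.
- index_lug (a point): Outer end of the index lug, a small raised bar (22 x 7 mm, 6 mm high, pointing outward) on the collar's top face; this point is 37 mm from the axis, 84 mm up, and turns with the collar.
- pointer (a point): Inner tip of the fixed pointer, a thin steel blade at the middle of the back (+x of the gauge) on top of the guard, 38 mm from the collar axis, 94 mm up. The guard is a fixed wall round the back half (+x) of the rim (radius 47 to 53 mm, top 91 mm up), so only the front half of the rim can be reached.
- rod (a joint): Slide (m) of the steel measuring rod through the head along the gauge's +y; 0 to 0.058, starts at 0 to 0.015. Dry friction about 2.5 N; it stays where left. With the sample spring closed up between anvil and back stop it reads 0.050.
- rod_end (a point): Centre of the outer face of the rod's push button, a round disc 30 mm across, 10 mm thick, at the -y end of the rod, 34 mm above the table, facing the gauge's -y. At rod value 0 it is 115 mm to -y of the collar's axis.
- anvil_face (a point): Centre of the rod's measuring face, a disc 26 mm across at the +y end, facing the gauge's +y, 34 mm above the table and 175 mm from the push button's face.
- back_stop (a point): Point on the face of the fixed back stop (60 mm wide, 62 mm tall), on the line of the rod, 34 mm up, 170 mm to +y of the collar axis. The cradle before it is a straight channel, y 95 to 170 mm, 31 mm wide inside, floor 20 mm and wall tops 32 mm above the table.
- sample: The sample spring: a loose compression spring 60 mm long and 28 mm across, about 70 g, lying along the gauge's y in the cradle, up to 12 mm short of the back stop. Treat it as rigid. Origin midway along its underside, its y along its length.
- spring_tall: loose compression spring standing on end, 40 mm across, 75 mm tall; origin at the centre of its underside
- spring_short: loose compression spring standing on end, 44 mm across, 45 mm tall; origin at the centre of its underside
- hook_spring: loose extension spring lying flat, about 130 mm over its hooks along its x, 22 mm thick; origin at the centre of its underside
- oil_tin: loose upright tin, 60 mm across, 100 mm tall; origin at the centre of its underside
- carton: loose cardboard box 90 x 70 x 60 mm; origin at the centre of its underside
- wrench: loose wrench lying on the table along its x
- screwdriver: loose screwdriver lying on the table along its x

How it is judged (in metres and radians):
On the way, in this order (a step that is already met when the one before it is completed fails the run):
1. the collar is loosened until the lug is at the pointer for the second time (value of joint collar between 12.216 and 12.916 rad), for 0.2 s.
2. the rod has closed up the sample spring against the back stop (value of joint rod between 0.0475 and 0.0525 m and y of sample in the frame of gauge between 0.136 and 0.143 m and x of sample in the frame of gauge between -0.004 and 0.004 m and height (world z) of sample between 0.008 and 0.04 m and angle between the y axis of sample and the y axis of gauge, either way round below 0.12 rad), for 0.2 s.
At the end, for the whole second after the job is handed in: The collar reads 12.566 within 0.35 rad (lug at the pointer for the second time, within 20 degrees); the rod reads 47.5 to 52.5 mm, the sample spring lies in the cradle, its end within 4 mm of the back stop, all at rest (all of step 1 and all of step 2 and linear speed of sample below 0.02 m/s and velocity of joint rod below 0.005 m/s and velocity of joint collar between -0.1 and 0.1 rad/s); the robot touches nothing.
It fails at once if the rod is pushed in past 25 mm while the collar is still clamped (value of joint rod above 0.025 m and value of joint collar below 12.216 rad).
It fails at once if the sample spring is lifted out of its cradle (height (world z) of sample above 0.04 m).
It fails at once if a bystander is moved more than 30 mm (distance of any of spring_tall, spring_short, hook_spring, oil_tin, carton, wrench, screwdriver from where it was at the start of the episode above 0.03 m).
It also fails if it takes over 72 s, if anything falls off the work surface, if the arm or the gripper's body presses on something with over 40 N, if the wrist force passes 120 N, or if a joint passes its speed limit or range.

## Working session

There is one attempt and no reset: what is moved stays moved. The work goes in short steps, Python scripts to look and compute and a shell command to move; the robot and the scene stay as the last step left them, time stands still between calls to the robot, and variables do not carry over. Pictures are saved under pics/ and viewed, at most 10 in all, crops included, and the job is handed in when it is done.

```bash
mkdir -p pics; ls
cat > h.py <<'E'
import numpy as np, cv2, json
from cell import ctrl, viewer, silhouettes
def world(name, px, depth):
    m=viewer.camera_model(name); K=np.array([[m['fx'],0,m['cx']],[0,m['fy'],m['cy']],[0,0,1.]])
    px=np.asarray(px,float).reshape(-1,1,2)
    n=cv2.undistortPoints(px,K,np.array(m['dist'],float)).reshape(-1,2)
    d=np.asarray(depth,float).reshape(-1,1)
    p=np.c_[n*d,d]; T=np.array(m['T']); return p@T[:3,:3].T+T[:3,3]
def mask_pts(name,target,depth):
    r=silhouettes(name,target)
    if not r: return None,None,None
    v,u=np.nonzero(r[0]['pixels']&(depth>0))
    return r[0]['score'],world(name,np.c_[u,v],depth[v,u]) if len(u) else np.zeros((0,3)),r[0]['xy']
E
python3 - <<'E'
from h import *
np.set_printoptions(precision=1,suppress=True)
for n in ['top','side']:
    im,d=viewer.get_image(n); cv2.imwrite(f'pics/{n}0.png',im[:,:,::-1]); np.save(f'pics/{n}0.npy',d)
    for t in ['gauge','collar','index_lug','pointer','rod','rod_end','anvil_face','back_stop','sample','oil_tin','carton','spring_tall','spring_short','hook_spring','wrench','screwdriver']:
        s,p,xy=mask_pts(n,t,d)
        if p is not None and len(p): print(n,t,round(s,2),xy,len(p),np.median(p,0),np.percentile(p,2,axis=0),np.percentile(p,98,axis=0))
        else: print(n,t,s,xy)
s=ctrl.read_state(); print(s['clock'],s['eef_pos'],s['tool_rot'],s['width'])
E
```

```text
pics
top gauge 0.78 [314.2, 229.7] 3822 [565.6  30.2  18. ] [ 511.  -102.5    4.6] [638.8 161.5  91.5]
top collar 0.82 [335.0, 228.5] 684 [564.3 -31.4  81.1] [528.1 -67.2  72.9] [600.6   4.3  89.9]
top index_lug 0.66 [333.6, 229.7] 700 [563.7 -31.3  80.9] [527.9 -67.2  65.2] [600.4   6.9  89.9]
top pointer 0.71 [311.0, 227.6] 3605 [565.2  28.2  19. ] [511.2 -96.9   6. ] [636.7 160.3  91.5]
top rod 0.52 [355.6, 231.6] 178 [559.5 -91.1  40.3] [ 542.  -128.6    8.4] [581.9  41.3  55.5]
top rod_end 0.64 [358.8, 234.5] 183 [559.6 -97.   40.1] [ 542.  -131.6   -2.7] [579.2  41.2  55. ]
top anvil_face 0.49 [356.9, 235.0] 139 [557.7 -96.9  40.5] [ 544.  -127.6   32.1] [578.   41.2  50.8]
top back_stop 0.97 [311.1, 231.2] 3901 [566.2  30.2  17.8] [ 509.4 -102.3    0.9] [638.6 163.8  91.4]
top sample 0.68 [289.0, 222.3] 105 [585.8  94.9  41.7] [571.8  77.7  15.7] [594.5 125.9  51.1]
top oil_tin 0.56 [194.7, 180.9] 522 [690.7 353.2  95.2] [669.7 332.8  13.1] [720.4 383.9 104.2]
top carton 0.6 [457.0, 193.0] 973 [ 678.1 -377.9   58.7] [ 635.9 -417.4    5.1] [ 724.3 -347.7   65.4]
top spring_tall
[... 1478 characters left out ...]
3.4 381.5 102.4]
side carton 0.71 [452.6, 394.7] 2614 [ 672.2 -393.3   59.1] [ 634.1 -421.5    4.4] [ 725.  -351.1   62.7]
side spring_tall 0.88 [393.6, 270.7] 390 [676.6 -71.6  43.3] [657.4 -83.8  -1.4] [705.9  -1.6  73.9]
side spring_short 0.76 [292.9, 228.9] 279 [475.2 116.   26.8] [455.3 103.9   0.6] [493.6 153.   43.9]
side hook_spring 0.7 [395.7, 320.3] 405 [ 640.3 -186.7   12. ] [ 577.4 -203.    -2.1] [ 696.4 -167.4   22.2]
side wrench 0.79 [229.3, 173.1] 275 [331.3 399.6   7.6] [293.5 318.4  -0. ] [365.4 481.4  11.4]
side screwdriver 0.93 [264.7, 440.9] 1012 [ 337.3 -391.2   22.7] [ 306.6 -453.9   -0.6] [ 370.4 -341.3   27.7]
1.7 [195.7 619.9 250.3] [-3.1 -0.   2.8] 85.21973701844217
```

Run:
```python
from h import *
a=cv2.imread('pics/top0.png')[150:290,230:430]; b=cv2.imread('pics/side0.png')[180:340,250:450]
o=np.vstack([cv2.resize(a,(560,392*1)),np.zeros((0,560,3),np.uint8)]) 
o=np.hstack([cv2.resize(a,(400,280),interpolation=2),cv2.resize(b,(400,320),interpolation=2)[:280]])
o=cv2.resize(o,(800,280)); cv2.imwrite('pics/c0.png',np.vstack([o,cv2.resize(cv2.imread('pics/side0.png'),(427,320)).copy() if 0 else np.hstack([cv2.resize(cv2.imread('pics/side0.png'),(400,300)),cv2.resize(cv2.imread('pics/top0.png'),(400,300))])]))
# gauge pose: collar top height 79-83
d=np.load('pics/top0.npy')
for n in ['top','side']:
    d=np.load(f'pics/{n}0.npy'); v,u=np.nonzero(d>0); p=world(n,np.c_[u,v],d[v,u])
    q=p[(abs(p[:,2]-81)<2.5)&(np.hypot(p[:,0]-562,p[:,1]+32)<50)]; c,r=cv2.minEnclosingCircle(q[:,:2].astype(np.float32)); print(n,'collar',c,r,len(q),np.median(q,0))
    q=p[(abs(p[:,2]-12)<3)&(abs(p[:,0]-570)<110)&(abs(p[:,1]-30)<160)]; print('base',cv2.minAreaRect(q[:,:2].astype(np.float32)),len(q))
    q=p[(p[:,2]>86)&(p[:,2]<100)&(np.hypot(p[:,0]-562,p[:,1]+32)<60)]; print('guard/lug',len(q),q.mean(0))
    q=p[(abs(p[:,2]-62)<3)&(abs(p[:,0]-585)<60)&(p[:,1]>100)]; print('stop',len(q),q.mean(0) if len(q) else 0, cv2.minAreaRect(q[:,:2].astype(np.float32)) if len(q)>3 else 0)
```

```text
top collar (568.041748046875, -32.842594146728516) 48.89921188354492 381 [563.84728316 -31.29673176  80.91727403]
base ((568.4066162109375, 26.341964721679688), (183.26055908203125, 300.1292724609375), 4.795846462249756) 1239
guard/lug 213 [586.49753934 -34.1127034   90.61442142]
stop 260 [587.04473185 461.08033175  61.94606892] ((582.9037475585938, 445.5579833984375), (619.347900390625, 115.89432525634766), 89.45264434814453)
side collar (568.1661376953125, -34.9398307800293) 47.417625427246094 615 [564.33573491 -34.37827227  81.19243393]
base ((568.0408325195312, 38.09143829345703), (193.415771484375, 279.1246643066406), 8.05729866027832) 1241
guard/lug 294 [587.32158933 -33.30980236  90.66862267]
stop 286 [584.95006324 535.27309605  62.02449944] ((584.251220703125, 924.413330078125), (1578.1417236328125, 117.6657943725586), 89.94800567626953)
```

View pics/c0.png

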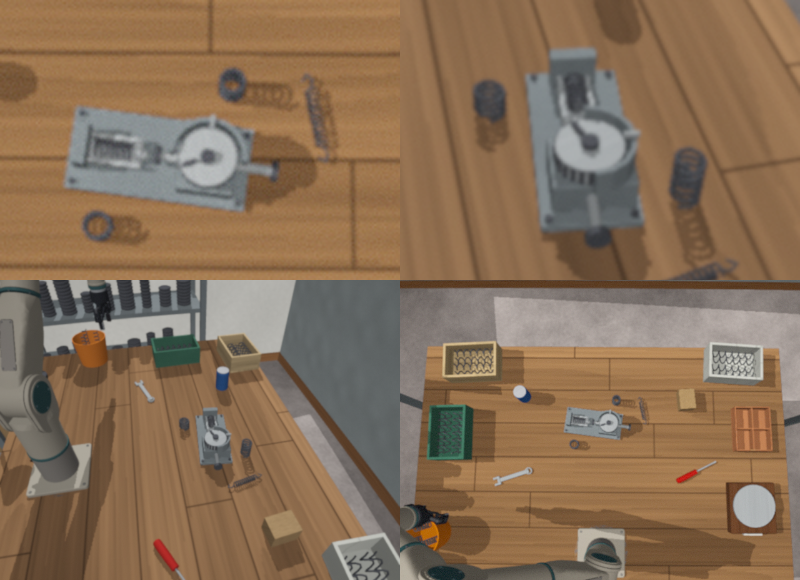

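```bash
cat >> h.py <<'E'
from scipy.spatial.transform import Rotation as Ro
def pose():
    s=ctrl.read_state(); return np.array(s['eef_pos']),Ro.from_euler('xyz',s['tool_rot'])
def rel(p,yaw):
    p0,R0=pose(); R1=Ro.from_euler('xyz',[np.pi,0,yaw])
    return (R0.inv().apply(np.array(p)-p0)).round(1),(R0.inv()*R1).as_rotvec().round(3)
E
python3 - <<'E'
from h import *
print(ctrl.read_state()); print(rel([480,-30,250],2.236))
E
```

```text
{'clock': 1.7, 'qpos': array([-1.33081791,  0.62841302,  0.03851656,  1.51740766, -0.02701856,
        0.99630926, -0.02000458]), 'qd': array([ 0.00047075,  0.00115341,  0.00095367,  0.0015294 ,  0.00016623,
       -0.00059614,  0.00096318]), 'tau': array([ 1.54430345e-04, -5.63268614e+01,  1.22569118e+00, -1.93785632e+01,
        1.08797339e-02,  1.49033043e-03,  1.17483427e-05]), 'eef_pos': array([195.65398964, 619.85997669, 250.30281923]), 'tool_rot': array([-3.14157327e+00, -4.10939575e-05,  2.83576099e+00]), 'force': array([-0.06666332, -0.55902495,  0.51356974]), 'torque': array([ 0.03675274, -0.00948505, -0.0587129 ]), 'gripper_force': 0.0, 'width': 85.21973701844217}
(array([-4.668e+02, -5.341e+02,  3.000e-01]), array([-0. , -0. ,  0.6]))
```

```bash
python3 -m creep '[{"jaw":-1,"xyz":[-39,-44,0],"angular":[0,0,0.05]},{"jaw":-1,"xyz":[-78,-88,0],"angular":[0,0,0.1]},{"jaw":-1,"xyz":[-117,-133,0],"angular":[0,0,0.15]},{"jaw":-1,"xyz":[-156,-178,0],"angular":[0,0,0.2]},{"jaw":-1,"xyz":[-195,-223,0],"angular":[0,0,0.25]},{"jaw":-1,"xyz":[-234,-267,0],"angular":[0,0,0.3]},{"jaw":-1,"xyz":[-273,-312,0],"angular":[0,0,0.36]},{"jaw":-1,"xyz":[-312,-357,0],"angular":[0,0,0.42]},{"jaw":-1,"xyz":[-351,-401,0],"angular":[0,0,0.48]},{"jaw":-1,"xyz":[-390,-446,0],"angular":[0,0,0.54]},{"jaw":-1,"xyz":[-429,-490,0],"angular":[0,0,0.6]},{"jaw":-1,"xyz":[-467,-534,0],"angular":[0,0,0.6]}]'
python3 - <<'E'
from h import *
np.set_printoptions(precision=1,suppress=True)
print(rel([480,-30,250],2.236), ctrl.read_state()['qpos'])
n='wrist'; im,d=viewer.get_image(n); cv2.imwrite('pics/w1.png',im[:,:,::-1]); np.save('pics/w1.npy',d)
m=viewer.camera_model(n); np.save('pics/w1T.npy',np.array(m['T'])); print(np.array(m['T']))
for t in ['collar','index_lug','pointer','rod_end']:
    s,p,xy=mask_pts(n,t,d)
    if p is not None and len(p): print(t,round(s,2),xy,len(p),np.median(p,0),np.percentile(p,2,axis=0),np.percentile(p,98,axis=0))
E
```

```text
clock: 3.2
eef_pos: [481.1, -31.6, 250.6]
tool_rot: [3.141, 0.0, 2.236]
force: [1.3, 1.3, 0.4]
width: 0.2
gripper_force: 0.0
(array([2. , 0.1, 0.6]), array([ 0.,  0., -0.])) [-0.2  0.4  0.3  2.  -0.2  0.8  0.8]
[[  0.8   0.6   0.2 437.1]
 [  0.6  -0.8  -0.2  19.3]
 [  0.    0.3  -1.  374.3]
 [  0.    0.    0.    1. ]]
collar 0.95 [390.6, 267.5] 5911 [562.  -34.3  81.5] [528.4 -73.8  60.3] [603.4   0.9  89.8]
index_lug 0.86 [388.5, 272.0] 5740 [560.3 -29.8  80.9] [526.6 -68.1  63.6] [600.8   5.1  89.2]
pointer 0.74 [426.7, 213.7] 27689 [562.3  32.   30.7] [509.6 -78.3   9.7] [635.5 159.3  90.5]
rod_end 0.86 [425.8, 223.2] 717 [566.5  27.3  39.9] [549.7 -89.9  33.3] [581.1  46.   47.1]
```

View pics/w1.png

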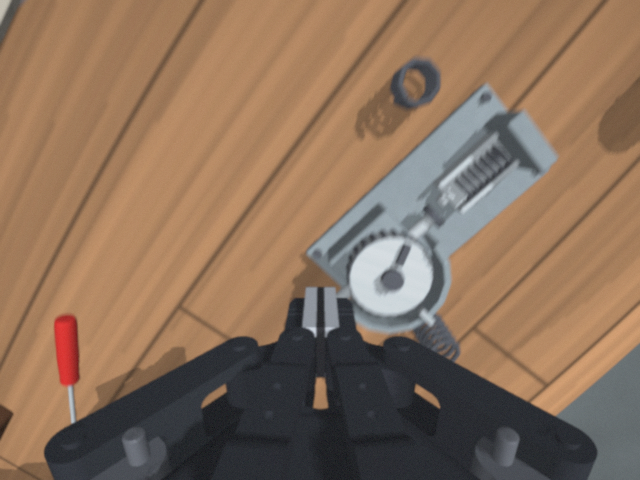

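```bash
cat > gfit.py <<'E'
from h import *
def ray(px,z,T,m):
    K=np.array([[m['fx'],0,m['cx']],[0,m['fy'],m['cy']],[0,0,1.]])
    n=cv2.undistortPoints(np.array(px,float).reshape(-1,1,2),K,np.array(m['dist'],float)).reshape(-1,2)
    d=np.c_[n,np.ones(len(n))]@T[:3,:3].T; return T[:3,3]+d*((z-T[2,3])/d[:,2])[:,None]
E
python3 - <<'E'
from gfit import *
np.set_printoptions(precision=2,suppress=True)
m=viewer.camera_model('wrist'); T=np.load('pics/w1T.npy'); d=np.load('pics/w1.npy')
v,u=np.nonzero(d>0); p=world('wrist',np.c_[u,v],d[v,u])
reg=(np.abs(p[:,0]-570)<100)&(p[:,1]>-100)&(p[:,1]<190)
q=p[reg&(p[:,2]>9)&(p[:,2]<70)]; 
b=p[reg&(abs(p[:,2]-12)<2)]; print('base',cv2.minAreaRect(b[:,:2].astype(np.float32)))
s=p[reg&(abs(p[:,2]-62)<2)&(p[:,1]>100)]; print('stop',len(s),s.mean(0),cv2.minAreaRect(s[:,:2].astype(np.float32)))
g=p[reg&(abs(p[:,2]-91)<1.5)&(np.hypot(p[:,0]-562,p[:,1]+32)<62)]
A=np.c_[2*g[:,:2],np.ones(len(g))]; x=np.linalg.lstsq(A,(g[:,:2]**2).sum(1),rcond=None)[0]; print('guard',len(g),x[:2],np.sqrt(x[2]+x[0]**2+x[1]**2))
c=p[reg&(abs(p[:,2]-81)<1.5)&(np.hypot(p[:,0]-562,p[:,1]+32)<50)]
f=cv2.fitEllipse(cv2.convexHull(c[:,:2].astype(np.float32))); print('collar',len(c),f)
C,L,P=ray([[392,280]],81,T,m)[0],ray([[407,247]],84,T,m)[0],ray([[425,311]],94,T,m)[0]
print(C,L,P); C=np.array([*f[0],81]) 
ang=lambda w:np.arctan2(w[1]-C[1],w[0]-C[0])
print('lug-C',np.hypot(*(L-C)[:2]),'angle rel pointer',ang(L)-ang(P),'ptr ang',ang(P),'hyp',np.hypot(*(P-C)[:2]))
# base long edges: points near top plane z 12; PCA of sample row
E
```

```text
base ((568.3480224609375, 45.21562194824219), (183.0876922607422, 269.6235656738281), 5.890155792236328)
stop 1324 [586.39 150.06  61.5 ] ((587.3258666992188, 149.87545776367188), (20.931989669799805, 60.834590911865234), 81.79002380371094)
guard 867 [567.8  -28.04] 47.45505243677955
collar 4267 ((567.2769775390625, -30.785398483276367), (84.60176086425781, 91.02354431152344), 45.29283142089844)
[573.37 -45.29  81.  ] [561.12 -11.41  84.  ] [613.71 -47.53  94.  ]
lug-C 20.332531390481694 angle rel pointer 2.2241866322843316 ptr ang -0.34600343843866677 hyp 49.36189912242592
```

Run:
```python
from gfit import *
np.set_printoptions(precision=2,suppress=True)
m=viewer.camera_model('wrist'); T=np.load('pics/w1T.npy'); d=np.load('pics/w1.npy')
print(m['fx'],m['fy'],m['cx'],m['cy'],m['dist'],'\n',np.array(m['T']),'\n',T)
for px in [(392,265),(392,280),(392,300),(488,90),(375,150)]: print(px,d[px[1],px[0]],world('wrist',[px],d[px[1],px[0]]))
im=cv2.imread('pics/w1.png')
o=cv2.resize(im[180:380,280:520],(720,600),interpolation=2)
dm=(abs(d-np.median(d[240:300,380:410]))<6)
ov=o.copy(); k=cv2.resize(dm[180:380,280:520].astype(np.uint8),(720,600),interpolation=0)
ed=cv2.morphologyEx(k,cv2.MORPH_GRADIENT,np.ones((3,3),np.uint8)); ov[ed>0]=(0,0,255)
cv2.imwrite('pics/c1.png',ov)
```

```text
336.6392501205288 336.6392501205288 320.1752076486279 240.30138890496758 [-0.06  0.    0.    0.    0.  ] 
 [[  0.79   0.59   0.18 433.14]
 [  0.62  -0.75  -0.23  29.47]
 [  0.     0.3   -0.95 373.95]
 [  0.     0.     0.     1.  ]] 
 [[  0.79   0.58   0.19 437.1 ]
 [  0.61  -0.76  -0.24  19.34]
 [  0.     0.31  -0.95 374.25]
 [  0.     0.     0.     1.  ]]
(392, 265) 314.29245 [[557.22 -19.97  80.7 ]]
(392, 280) 310.5625 [[563.95 -29.81  88.3 ]]
(392, 300) 325.08286 [[581.57 -47.16  80.72]]
(488, 90) 328.1497 [[537.05 169.81  15.86]]
(375, 150) 363.03812 [[488.77  54.91  -1.8 ]]
```

View pics/c1.png

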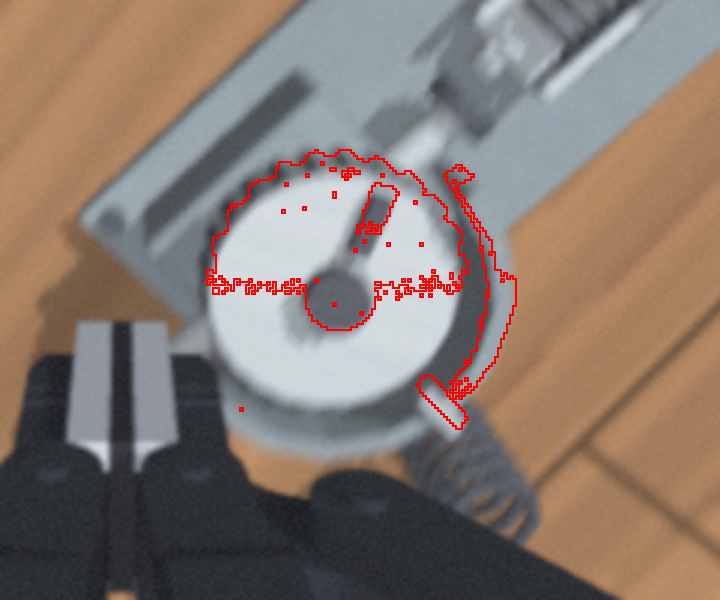

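```bash
cat >> gfit.py <<'E'
def collar_fit(im,d,T,m,name):
    pass
E
python3 - <<'E'
from gfit import *
np.set_printoptions(precision=2,suppress=True)
s=ctrl.read_state(); print(s['clock'],s['eef_pos'],s['tool_rot'],s['qd'])
m=viewer.camera_model('wrist'); T=np.array(m['T']); im,d=viewer.get_image('wrist')
s=ctrl.read_state(); print(s['clock'],s['eef_pos'],s['tool_rot']);print(T-np.array(viewer.camera_model('wrist')['T']))
cv2.imwrite('pics/w2.png',im[:,:,::-1]); np.save('pics/w2.npy',d); np.save('pics/w2T.npy',T)
v,u=np.nonzero(d>0); p=world('wrist',np.c_[u,v],d[v,u])
reg=(np.abs(p[:,0]-570)<100)&(p[:,1]>-100)&(p[:,1]<190)
st=p[reg&(abs(p[:,2]-62)<2)&(p[:,1]>100)]; print('stop',len(st),cv2.minAreaRect(st[:,:2].astype(np.float32)))
c=p[reg&(abs(p[:,2]-81)<1.5)&(np.hypot(p[:,0]-562,p[:,1]+32)<50)]
print('collar',len(c),cv2.fitEllipse(cv2.convexHull(c[:,:2].astype(np.float32))),cv2.minEnclosingCircle(c[:,:2].astype(np.float32)))
hi=p[reg&(p[:,2]>84)&(p[:,2]<97)&(np.hypot(p[:,0]-562,p[:,1]+32)<15)]; print('hub',len(hi),hi.mean(0),cv2.minEnclosingCircle(hi[:,:2].astype(np.float32)))
cv2.imwrite('pics/c2.png',cv2.resize(im[180:380,280:520,::-1],(720,600),interpolation=2))
E
```

```text
3.45 [479.92 -29.59 250.17] [-3.14 -0.    2.24] [-0.03 -0.   -0.02  0.01  0.   -0.    0.  ]
3.5 [479.8  -28.75 250.19] [ 3.14 -0.    2.24]
[[ 0.   -0.   -0.    0.23]
 [-0.   -0.   -0.   -0.72]
 [-0.    0.    0.   -0.02]
 [ 0.    0.    0.    0.  ]]
stop 1371 ((588.4465942382812, 149.0023193359375), (20.855106353759766, 60.62978744506836), 82.7618408203125)
collar 4525 ((567.492919921875, -31.7913818359375), (84.43791198730469, 90.49102783203125), 34.17013931274414) ((566.62890625, -32.6728515625), 45.508544921875)
hub 419 [564.81 -28.86  88.82] ((565.2786254882812, -29.313154220581055), 11.16312313079834)
```

View pics/c2.png

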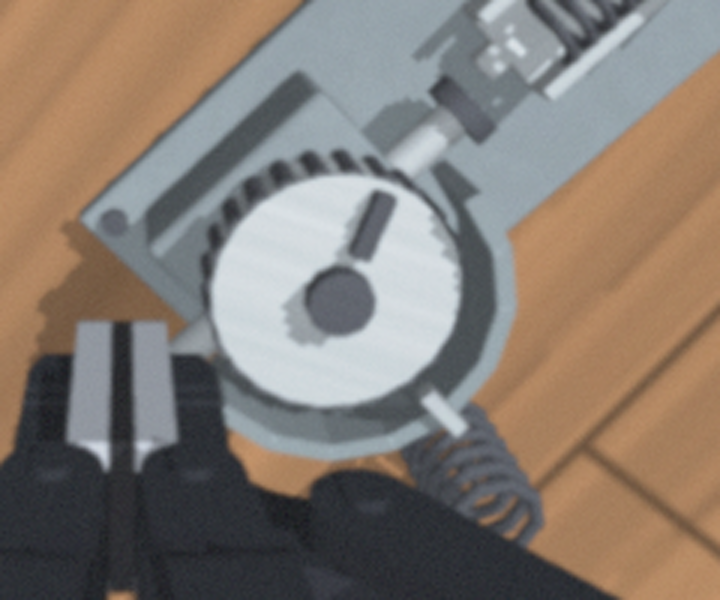

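Run:
```python
from gfit import *
np.set_printoptions(precision=2,suppress=True)
m=viewer.camera_model('wrist'); T=np.load('pics/w2T.npy')
f=lambda x,y:(280+x/3,180+y/3)
C=np.array([565,-29.3])
E=ray([f(337,288)],81,T,m)[0]; L=ray([f(385,196)],87,T,m)[0]; P=ray([f(428,394)],95,T,m)[0]
print(E,L,P)
a=lambda w:np.degrees(np.arctan2(*(w[:2]-C)[::-1])); print(a(L),a(P),np.hypot(*(L[:2]-C)),np.hypot(*(P[:2]-C)))
lg=np.radians(a(L))+0.132; print('collar',lg)
```

```text
[564.8  -28.06  81.  ] [553.57   4.39  87.  ] [605.16 -34.56  95.  ]
108.74389622809942 -7.457224839475173 35.57527353795885 40.502890482263744
collar 2.0299390306273777
```

Run:
```python
from gfit import *
np.set_printoptions(precision=1,suppress=True)
m=viewer.camera_model('wrist'); d=np.load('pics/w2.npy')
p0,R0=pose(); v,u=np.nonzero((d>0)&(d<260)); q=R0.inv().apply(world('wrist',np.c_[u,v],d[v,u])-p0)
k=(abs(q[:,1])<70)&(abs(q[:,0])<60)&(q[:,2]<30); q=q[k]
for z in range(-40,28,4):
    s=q[(q[:,2]>=z)&(q[:,2]<z+4)]
    if len(s): print(z,len(s),'x',np.percentile(s[:,0],[1,99]),'y',np.percentile(s[:,1],[1,50,99]))
print(p0)
```

```text
-40 4117 x [-9.1 12. ] y [-38.2   2.5  37.4]
-36 2196 x [-9.1 13.1] y [-35.9  -2.9  35.1]
-32 1638 x [-11.   13.1] y [-32.9  -2.6  31.9]
-28 1018 x [-7.  13.3] y [-29.    1.5  27.6]
-24 369 x [-6.4 12.9] y [-20.   -2.   17.9]
-20 636 x [-11.1  11.1] y [-6.5 -0.5  6. ]
-16 209 x [ 6.3 10.9] y [-13.7  -0.5  12.6]
-12 357 x [ 5.9 10.8] y [-13.7  -0.1  13.1]
-8 323 x [ 5.5 10.7] y [-13.8  -0.1  13. ]
-4 327 x [ 5.3 10.9] y [-13.5  -0.5  13. ]
0 280 x [ 5.4 10.8] y [-13.6  -0.7  13. ]
4 281 x [ 5.6 10.7] y [-13.8  -0.1  13.1]
8 217 x [ 5.4 10.7] y [-12.8  -0.1  12.5]
12 105 x [ 5.5 10.7] y [-11.3  -0.1  10.6]
16 4 x [9.5 9.6] y [-6.8 -0.5  2.2]
[479.8 -28.8 250.2]
```

Run:
```python
from gfit import *
np.set_printoptions(precision=1,suppress=True)
d=np.load('pics/w2.npy')
p0,R0=pose(); v,u=np.nonzero((d>0)&(d<260)); q=R0.inv().apply(world('wrist',np.c_[u,v],d[v,u])-p0)
for lo,hi in [(-14,-4),(-4,6),(6,14),(14,19)]:
  for y in range(-15,15,2):
    s=q[(q[:,2]>=lo)&(q[:,2]<hi)&(q[:,1]>=y)&(q[:,1]<y+2)&(abs(q[:,0])<20)]
    if len(s)>3: print((lo,y),len(s),np.percentile(s[:,0],[5,50,95]),end='; ')
  print()
```

```text
(-14, -15) 33 [5.7 6.5 6.9]; (-14, -13) 50 [5.8 6.3 6.9]; (-14, -11) 51 [5.7 6.4 6.9]; (-14, -9) 44 [5.8 6.3 6.9]; (-14, -7) 63 [ 9.7 10.  10.5]; (-14, -5) 68 [ 9.5 10.1 10.5]; (-14, -3) 65 [ 9.7 10.1 10.6]; (-14, -1) 69 [ 9.7 10.1 10.7]; (-14, 1) 70 [ 9.6 10.1 10.6]; (-14, 3) 68 [ 9.5 10.1 10.6]; (-14, 5) 50 [ 6.2 10.  10.4]; (-14, 7) 54 [5.7 6.2 6.8]; (-14, 9) 52 [5.6 6.4 6.9]; (-14, 11) 56 [5.8 6.4 7. ]; (-14, 13) 11 [5.9 6.2 6.7]; 
(-4, -15) 25 [5.6 6.  6.5]; (-4, -13) 60 [5.5 6.1 6.6]; (-4, -11) 58 [5.5 6.  6.5]; (-4, -9) 47 [5.5 6.  6.5]; (-4, -7) 59 [ 9.6 10.1 10.6]; (-4, -5) 53 [ 9.7 10.3 10.8]; (-4, -3) 51 [ 9.7 10.2 10.7]; (-4, -1) 59 [ 9.8 10.1 10.6]; (-4, 1) 57 [ 9.8 10.3 10.6]; (-4, 3) 57 [ 9.7 10.2 10.6]; (-4, 5) 47 [ 6.  10.  10.5]; (-4, 7) 56 [5.5 6.  6.6]; (-4, 9) 59 [5.4 6.1 6.6]; (-4, 11) 53 [5.4 5.9 6.3]; (-4, 13) 10 [5.5 5.9 6.2]; 
(6, -15) 9 [5.5 5.9 6.8]; (6, -13) 25 [5.7 6.  6.6]; (6, -11) 30 [5.7 6.2 6.5]; (6, -9) 27 [5.7 6.1 6.6]; (6, -7) 32 [ 9.6 10.1 10.7]; (6, -5) 38 [ 9.8 10.2 10.5]; (6, -3) 32 [ 9.7 10.1 10.5]; (6, -1) 40 [ 9.7 10.2 10.6]; (6, 1) 38 [ 9.9 10.2 10.8]; (6, 3) 37 [ 9.6 10.  10.5]; (6, 5) 30 [ 6.  10.1 10.6]; (6, 7) 31 [5.3 6.  6.4]; (6, 9) 31 [5.6 6.2 6.5]; (6, 11) 23 [5.7 6.  6.6]; 
(14, -7) 8 [ 9.6  9.9 10.4]; (14, -5) 5 [ 9.7  9.8 10. ]; (14, -3) 6 [ 9.7 10.  10.3]; (14, -1) 6 [ 9.9 10.2 10.4]; (14, 1) 4 [ 9.5  9.8 10.3]; (14, 3) 6 [ 9.7 10.  10.2];
```

```bash
cat > plan.py <<'E'
from h import *
np.set_printoptions(suppress=True)
C=np.array([565,-29.3]); g=-0.132; al=np.radians(15); TZ=80.
def tcp(phi,rc):
    D=g+phi; Dv=np.array([np.cos(D),np.sin(D)]); t=np.array([np.sin(D),-np.cos(D)])
    p=C-Dv*(rc+11*np.cos(al)+6.5*np.sin(al))-t*(6.5*np.cos(al)-11*np.sin(al))
    return np.array([*p,TZ]),D+al
def rows(start,seq):
    p0,y0=start; R0=Ro.from_euler('xyz',[np.pi,0,y0]); out=[]
    for p,y in seq: out.append('{"jaw":-1,"xyz":[%g,%g,%g],"angular":[0,0,%g]}'%(*R0.inv().apply(p-p0).round(1)+0.,round(y0-y,3)))
    return '['+',\n'.join(out)+']'
E
python3 - <<'E'
from plan import *
d=np.radians
p,y=tcp(d(-55),52); print(p,y,rel([*p[:2],150],y), ctrl.read_state()['qpos'])
s=tcp(d(-55),50)
print(rows(s,[tcp(d(-55),41.)]+[tcp(d(-55+10*i),41.) for i in range(1,12)]))
e=tcp(d(55),41.)
print(rows(e,[tcp(d(55),50)]+[tcp(d(55-10*i),50) for i in range(1,12)]))
E
```

```text
[538.41440513  29.35523817  80.        ] -0.8301317007977318 (array([  9.3,  82. , 100.2]), array([-0.002, -0.   ,  3.067])) [-0.20227039  0.40093725  0.28191607  1.98083032 -0.15604215  0.78093705
  0.83618613]
[{"jaw":-1,"xyz":[8.7,2.3,0],"angular":[0,0,0]},
{"jaw":-1,"xyz":[6.5,11.4,0],"angular":[0,0,-0.175]},
{"jaw":-1,"xyz":[5.9,20.7,0],"angular":[0,0,-0.349]},
{"jaw":-1,"xyz":[6.9,29.9,0],"angular":[0,0,-0.524]},
{"jaw":-1,"xyz":[9.5,38.9,0],"angular":[0,0,-0.698]},
{"jaw":-1,"xyz":[13.7,47.2,0],"angular":[0,0,-0.873]},
{"jaw":-1,"xyz":[19.2,54.7,0],"angular":[0,0,-1.047]},
{"jaw":-1,"xyz":[25.9,61.1,0],"angular":[0,0,-1.222]},
{"jaw":-1,"xyz":[33.7,66.3,0],"angular":[0,0,-1.396]},
{"jaw":-1,"xyz":[42.2,70,0],"angular":[0,0,-1.571]},
{"jaw":-1,"xyz":[51.2,72.2,0],"angular":[0,0,-1.745]},
{"jaw":-1,"xyz":[60.5,72.8,0],"angular":[0,0,-1.92]}]
[{"jaw":-1,"xyz":[-8.7,-2.3,0],"angular":[0,0,0]},
{"jaw":-1,"xyz":[-4.4,-12.3,0],"angular":[0,0,0.175]},
{"jaw":-1,"xyz":[1.5,-21.4,0],"angular":[0,0,0.349]},
{"jaw":-1,"xyz":[9,-29.4,0],"angular":[0,0,0.524]},
{"jaw":-1,"xyz":[17.7,-35.9,0],"angular":[0,0,0.698]},
{"jaw":-1,"xyz":[27.4,-40.8,0],"angular":[0,0,0.873]},
{"jaw":-1,"xyz":[37.8,-44,0],"angular":[0,0,1.047]},
{"jaw":-1,"xyz":[48.6,-45.3,0],"angular":[0,0,1.222]},
{"jaw":-1,"xyz":[59.5,-44.7,0],"angular":[0,0,1.396]},
{"jaw":-1,"xyz":[70,-42.2,0],"angular":[0,0,1.571]},
{"jaw":-1,"xyz":[80,-37.9,0],"angular":[0,0,1.745]},
{"jaw":-1,"xyz":[89.2,-32,0],"angular":[0,0,1.92]}]
```

```bash
python3 -m creep '[{"jaw":-1,"xyz":[1,8,10],"angular":[0,0,0.18]},{"jaw":-1,"xyz":[2,16,20],"angular":[0,0,0.36]},{"jaw":-1,"xyz":[3,24,30],"angular":[0,0,0.54]},{"jaw":-1,"xyz":[4,32,40],"angular":[0,0,0.72]},{"jaw":-1,"xyz":[5,40,50],"angular":[0,0,0.9]},{"jaw":-1,"xyz":[6,48,60],"angular":[0,0,1.08]},{"jaw":-1,"xyz":[7,56,70],"angular":[0,0,1.26]},{"jaw":-1,"xyz":[8,64,80],"angular":[0,0,1.44]},{"jaw":-1,"xyz":[9,72,90],"angular":[0,0,1.62]},{"jaw":-1,"xyz":[9,82,100],"angular":[0,0,1.8]},{"jaw":-1,"xyz":[9,82,100],"angular":[0,0,1.98]},{"jaw":-1,"xyz":[9,82,100],"angular":[0,0,2.1]}]'
python3 - <<'E'
from plan import *
p,y=tcp(np.radians(-55),50); print(rel([*p[:2],80],y), ctrl.read_state()['qpos'])
E
```

```text
clock: 5.0
eef_pos: [538.5, 30.3, 149.9]
tool_rot: [-3.14, 0.001, 0.135]
force: [0.9, -0.4, 0.5]
width: -0.1
gripper_force: 0.0
(array([ 0.5,  2.9, 69.9]), array([-0.001,  0.002,  0.965])) [-0.58639195  0.7474178   0.77610438  1.93586803 -0.74938379  0.77578645
 -0.81107469]
```

```bash
python3 -m creep '[{"jaw":-1,"xyz":[0.5,2,10],"angular":[0,0,0.18]},{"jaw":-1,"xyz":[0.5,2,20],"angular":[0,0,0.36]},{"jaw":-1,"xyz":[0.5,2,30],"angular":[0,0,0.54]},{"jaw":-1,"xyz":[0.5,2,45],"angular":[0,0,0.72]},{"jaw":-1,"xyz":[0.5,2,60],"angular":[0,0,0.9]},{"jaw":-1,"xyz":[0.5,2,70],"angular":[0,0,0.966]},{"jaw":-1,"xyz":[0.5,2,70],"angular":[0,0,0.966]}]'
python3 - <<'E'
from plan import *
p,y=tcp(np.radians(-55),50); print(rel([*p[:2],80],y), ctrl.read_state()['qpos'])
E
python3 -m creep '[{"jaw":-1,"xyz":[8.7,2.3,0],"angular":[0,0,0]},
{"jaw":-1,"xyz":[6.5,11.4,0],"angular":[0,0,-0.175]},
{"jaw":-1,"xyz":[5.9,20.7,0],"angular":[0,0,-0.349]},
{"jaw":-1,"xyz":[6.9,29.9,0],"angular":[0,0,-0.524]}]'
```

```text
clock: 5.88
eef_pos: [539.0, 28.0, 79.5]
tool_rot: [3.141, 0.002, -0.827]
force: [-0.2, -0.5, -0.1]
width: 0.4
gripper_force: 0.0
(array([ 0.6,  0. , -0.5]), array([0.001, 0.002, 0.004])) [-0.62143473  0.9296556   0.87525312  1.97388531 -1.05385136  0.78788509
 -1.50295725]
clock: 6.38
eef_pos: [523.2, 1.2, 80.9]
tool_rot: [-3.14, -0.001, -0.298]
force: [0.4, 1.9, -2.5]
width: -0.3
gripper_force: 0.9
```

Run:
```python
from plan import *
d=np.radians
print(rows(tcp(0,41.),[tcp(d(10*i),41.) for i in range(1,12)]))
print(ctrl.read_state()['qpos'])
```

```text
[{"jaw":-1,"xyz":[-2.2,9,0],"angular":[0,0,-0.175]},
{"jaw":-1,"xyz":[-2.8,18.3,0],"angular":[0,0,-0.349]},
{"jaw":-1,"xyz":[-1.8,27.6,0],"angular":[0,0,-0.524]},
{"jaw":-1,"xyz":[0.8,36.5,0],"angular":[0,0,-0.698]},
{"jaw":-1,"xyz":[5,44.9,0],"angular":[0,0,-0.873]},
{"jaw":-1,"xyz":[10.5,52.4,0],"angular":[0,0,-1.047]},
{"jaw":-1,"xyz":[17.2,58.8,0],"angular":[0,0,-1.222]},
{"jaw":-1,"xyz":[25,64,0],"angular":[0,0,-1.396]},
{"jaw":-1,"xyz":[33.5,67.7,0],"angular":[0,0,-1.571]},
{"jaw":-1,"xyz":[42.5,69.9,0],"angular":[0,0,-1.745]},
{"jaw":-1,"xyz":[51.8,70.5,0],"angular":[0,0,-1.92]}]
[-0.51431001  0.8539793   0.74351371  2.01966953 -0.97156672  0.66820985
 -0.98620338]
```

Finish the stroke with the last eight steps, then look at the lug from the wrist.

```bash
python3 -m creep '[{"jaw":-1,"xyz":[-2.2,9,0],"angular":[0,0,-0.175]},
{"jaw":-1,"xyz":[-2.8,18.3,0],"angular":[0,0,-0.349]},
{"jaw":-1,"xyz":[-1.8,27.6,0],"angular":[0,0,-0.524]},
{"jaw":-1,"xyz":[0.8,36.5,0],"angular":[0,0,-0.698]},
{"jaw":-1,"xyz":[5,44.9,0],"angular":[0,0,-0.873]},
{"jaw":-1,"xyz":[10.5,52.4,0],"angular":[0,0,-1.047]},
{"jaw":-1,"xyz":[17.2,58.8,0],"angular":[0,0,-1.222]},
{"jaw":-1,"xyz":[25,64,0],"angular":[0,0,-1.396]}]'
cat > look.py <<'E'
import sys
from gfit import *
np.set_printoptions(precision=2,suppress=True)
def look(tag):
    m=viewer.camera_model('wrist'); im,d=viewer.get_image('wrist')
    cv2.imwrite(f'pics/{tag}.png',im[:,:,::-1])
    K=np.array([[m['fx'],0,m['cx']],[0,m['fy'],m['cy']],[0,0,1.]]); T=np.array(m['T'])
    # bird's-eye rectification onto z=84 plane, gauge frame, 4 px/mm, +-60 mm
    S=480; a=(np.arange(S)-S/2)/4; X,Y=np.meshgrid(a,a)   # col=-gy ... row=-gx
    gx,gy=-Y,-X; c,s=np.cos(-0.132),np.sin(-0.132)
    W=np.c_[(565+c*gx-s*gy).ravel(),(-29.3+s*gx+c*gy).ravel(),np.full(S*S,84.)]
    Ti=np.linalg.inv(T); rv,_=cv2.Rodrigues(Ti[:3,:3])
    uv,_=cv2.projectPoints(W,rv,Ti[:3,3],K,np.array(m['dist'],float)); uv=uv.reshape(S,S,2).astype(np.float32)
    b=cv2.remap(im[:,:,::-1],uv[...,0],uv[...,1],1); cv2.imwrite(f'pics/{tag}b.png',b)
    # lug angle: darkest sector at r 18..35 mm
    gray=cv2.cvtColor(b,cv2.COLOR_BGR2GRAY).astype(np.float32)
    th=np.radians(np.arange(0,360,2)); r=np.arange(18,35,.5)
    px=(240-4*np.outer(np.sin(th),r)).astype(np.float32); py=(240-4*np.outer(np.cos(th),r)).astype(np.float32)
    pr=cv2.remap(gray,px,py,1).mean(1); o=np.argsort(pr)[:12]; print('dark angles',np.sort(o*2),pr[o][:3],np.median(pr))
look(sys.argv[1])
E
python3 look.py s1; python3 -c "
from h import *; print(ctrl.read_state()['qpos'].round(2))"
```

```text
clock: 7.38
eef_pos: [527.7, -69.1, 81.1]
tool_rot: [3.14, -0.0, 1.096]
force: [0.5, 0.9, -0.2]
width: -0.2
gripper_force: 0.0
dark angles [176 178 180 182 184 186 188 190 192 194 196 198] [92.53 92.62 93.03] 199.53397
[-0.17  0.76  0.38  1.99 -0.56  0.5   0.15]
```

View pics/s1b.png

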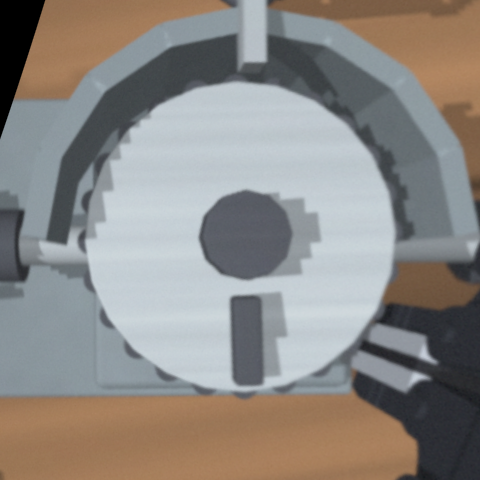

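```bash
sed -i 's/C=np.array(\[565,-29.3\])/C=np.array([565.7,-29.3])/' plan.py
python3 - <<'E'
from plan import *
d=np.radians
print(rows(tcp(d(55),39.5),[tcp(d(55-i),50) for i in (0,11,22,33,44,55,66,77,88,99,110)]))
s=tcp(d(-55),50)
print(rows(s,[tcp(d(-55+10*i),39.5) for i in range(0,12)]))
p,y=tcp(d(55),41);print(rel(p,y))
p,y=tcp(d(-55),50);print(rel(p,y))
E
```

```text
[{"jaw":-1,"xyz":[-10.1,-2.7,0],"angular":[0,0,0]},
{"jaw":-1,"xyz":[-5.3,-13.7,0],"angular":[0,0,0.192]},
{"jaw":-1,"xyz":[1.5,-23.5,0],"angular":[0,0,0.384]},
{"jaw":-1,"xyz":[10,-31.9,0],"angular":[0,0,0.576]},
{"jaw":-1,"xyz":[20,-38.5,0],"angular":[0,0,0.768]},
{"jaw":-1,"xyz":[31.1,-43,0],"angular":[0,0,0.96]},
{"jaw":-1,"xyz":[42.8,-45.4,0],"angular":[0,0,1.152]},
{"jaw":-1,"xyz":[54.8,-45.4,0],"angular":[0,0,1.344]},
{"jaw":-1,"xyz":[66.5,-43.2,0],"angular":[0,0,1.536]},
{"jaw":-1,"xyz":[77.6,-38.8,0],"angular":[0,0,1.728]},
{"jaw":-1,"xyz":[87.7,-32.3,0],"angular":[0,0,1.92]}]
[{"jaw":-1,"xyz":[10.1,2.7,0],"angular":[0,0,0]},
{"jaw":-1,"xyz":[8,11.5,0],"angular":[0,0,-0.175]},
{"jaw":-1,"xyz":[7.4,20.5,0],"angular":[0,0,-0.349]},
{"jaw":-1,"xyz":[8.4,29.5,0],"angular":[0,0,-0.524]},
{"jaw":-1,"xyz":[10.9,38.2,0],"angular":[0,0,-0.698]},
{"jaw":-1,"xyz":[14.9,46.3,0],"angular":[0,0,-0.873]},
{"jaw":-1,"xyz":[20.2,53.6,0],"angular":[0,0,-1.047]},
{"jaw":-1,"xyz":[26.8,59.9,0],"angular":[0,0,-1.222]},
{"jaw":-1,"xyz":[34.3,64.9,0],"angular":[0,0,-1.396]},
{"jaw":-1,"xyz":[42.6,68.6,0],"angular":[0,0,-1.571]},
{"jaw":-1,"xyz":[51.4,70.8,0],"angular":[0,0,-1.745]},
{"jaw":-1,"xyz":[60.4,71.4,0],"angular":[0,0,-1.92]}]
(array([ 3.1, -3.7,  1.4]), array([0.004, 0.   , 0.009]))
(array([ 92.6, -34.8,   1.2]), array([ 0.003, -0.004,  1.929]))
```

```bash
python3 -m creep '[{"jaw":-1,"xyz":[-9,-3,0],"angular":[0,0,0]},
{"jaw":-1,"xyz":[-4,-14,0],"angular":[0,0,0.192]},
{"jaw":-1,"xyz":[3,-24,0],"angular":[0,0,0.384]},
{"jaw":-1,"xyz":[12,-32.5,0],"angular":[0,0,0.576]},
{"jaw":-1,"xyz":[22,-39,0],"angular":[0,0,0.768]},
{"jaw":-1,"xyz":[33,-43.5,0],"angular":[0,0,0.96]},
{"jaw":-1,"xyz":[45,-46,0],"angular":[0,0,1.152]},
{"jaw":-1,"xyz":[57,-46,0],"angular":[0,0,1.344]},
{"jaw":-1,"xyz":[69,-43.8,0],"angular":[0,0,1.536]},
{"jaw":-1,"xyz":[80,-39,0],"angular":[0,0,1.728]},
{"jaw":-1,"xyz":[91,-33,0],"angular":[0,0,1.92]},{"jaw":-1,"xyz":[91,-33,0],"angular":[0,0,1.92]}]'
python3 - <<'E'
from plan import *
d=np.radians
p,y=tcp(d(-55),50);print(rel(p,y),ctrl.read_state()['qpos'])
E
```

```text
clock: 8.93
eef_pos: [540.1, 28.7, 80.3]
tool_rot: [-3.141, -0.001, -0.834]
force: [0.0, 0.4, -0.2]
width: -0.0
gripper_force: 0.0
(array([0.8, 0.8, 0.3]), array([-0.   , -0.001, -0.004])) [-0.62009426  0.92474299  0.86791742  1.97266506 -1.04699483  0.78004773
 -1.51880101]
```

```bash
python3 -m creep '[{"jaw":-1,"xyz":[10.5,3,0],"angular":[0,0,0]},
{"jaw":-1,"xyz":[8.5,12,0],"angular":[0,0,-0.175]},
{"jaw":-1,"xyz":[8,21,0],"angular":[0,0,-0.349]},
{"jaw":-1,"xyz":[9,30,0],"angular":[0,0,-0.524]},
{"jaw":-1,"xyz":[11.5,38.7,0],"angular":[0,0,-0.698]},
{"jaw":-1,"xyz":[15.5,46.8,0],"angular":[0,0,-0.873]},
{"jaw":-1,"xyz":[21,54,0],"angular":[0,0,-1.047]},
{"jaw":-1,"xyz":[27.5,60.4,0],"angular":[0,0,-1.222]},
{"jaw":-1,"xyz":[35,65.4,0],"angular":[0,0,-1.396]},
{"jaw":-1,"xyz":[43,69,0],"angular":[0,0,-1.571]},
{"jaw":-1,"xyz":[52,71.3,0],"angular":[0,0,-1.745]},
{"jaw":-1,"xyz":[61,72,0],"angular":[0,0,-1.92]}]'
python3 look.py s2
```

```text
clock: 10.42
eef_pos: [527.2, -67.3, 80.5]
tool_rot: [-3.141, 0.001, 1.093]
force: [-2.3, -0.3, -0.4]
width: -0.2
gripper_force: 0.5
dark angles [260 262 264 266 268 270 272 274 276 278 280 282] [92.02 92.02 92.09] 201.12222
```

```bash
python3 -m creep '[{"jaw":-1,"xyz":[-10,-3,0],"angular":[0,0,0]},
{"jaw":-1,"xyz":[-5,-14,0],"angular":[0,0,0.192]},
{"jaw":-1,"xyz":[2,-24,0],"angular":[0,0,0.384]},
{"jaw":-1,"xyz":[10,-32,0],"angular":[0,0,0.576]},
{"jaw":-1,"xyz":[20,-39,0],"angular":[0,0,0.768]},
{"jaw":-1,"xyz":[31,-43,0],"angular":[0,0,0.96]},
{"jaw":-1,"xyz":[43,-46,0],"angular":[0,0,1.152]},
{"jaw":-1,"xyz":[55,-46,0],"angular":[0,0,1.344]},
{"jaw":-1,"xyz":[67,-43.5,0],"angular":[0,0,1.536]},
{"jaw":-1,"xyz":[78,-39,0],"angular":[0,0,1.728]},
{"jaw":-1,"xyz":[88,-32.5,0],"angular":[0,0,1.92]},{"jaw":-1,"xyz":[88,-32.5,0],"angular":[0,0,1.92]}]'
python3 - <<'E'
from plan import *
d=np.radians
p,y=tcp(d(-55),50);print(rel(p,y),ctrl.read_state()['qpos'])
E
python3 -m creep '[{"jaw":-1,"xyz":[10.5,3,0],"angular":[0,0,0]},
{"jaw":-1,"xyz":[8.5,12,0],"angular":[0,0,-0.175]},
{"jaw":-1,"xyz":[8,21,0],"angular":[0,0,-0.349]},
{"jaw":-1,"xyz":[9,30,0],"angular":[0,0,-0.524]},
{"jaw":-1,"xyz":[11.5,38.7,0],"angular":[0,0,-0.698]},
{"jaw":-1,"xyz":[15.5,46.8,0],"angular":[0,0,-0.873]},
{"jaw":-1,"xyz":[21,54,0],"angular":[0,0,-1.047]},
{"jaw":-1,"xyz":[27.5,60.4,0],"angular":[0,0,-1.222]},
{"jaw":-1,"xyz":[35,65.4,0],"angular":[0,0,-1.396]},
{"jaw":-1,"xyz":[43,69,0],"angular":[0,0,-1.571]},
{"jaw":-1,"xyz":[52,71.3,0],"angular":[0,0,-1.745]},
{"jaw":-1,"xyz":[61,72,0],"angular":[0,0,-1.92]}]'
python3 look.py s3
```

```text
clock: 11.98
eef_pos: [539.9, 27.6, 80.2]
tool_rot: [3.142, -0.001, -0.835]
force: [-0.5, -0.0, 0.3]
width: -0.2
gripper_force: 0.0
(array([ 0.1, -0. ,  0.2]), array([ 0.   , -0.001, -0.005])) [-0.61549587  0.92173034  0.86165565  1.97328045 -1.0424534   0.77473073
 -1.52202832]
clock: 13.48
eef_pos: [527.5, -68.1, 80.5]
tool_rot: [3.141, 0.001, 1.093]
force: [0.1, 0.1, -0.5]
width: -0.2
gripper_force: 0.0
dark angles [330 332 334 336 338 340 342 344 346 348 350 352] [89.69 91.02 92.  ] 200.84488
```

```bash
python3 -m creep '[{"jaw":-1,"xyz":[-10,-3,0],"angular":[0,0,0]},
{"jaw":-1,"xyz":[-5,-14,0],"angular":[0,0,0.192]},
{"jaw":-1,"xyz":[2,-24,0],"angular":[0,0,0.384]},
{"jaw":-1,"xyz":[10,-32,0],"angular":[0,0,0.576]},
{"jaw":-1,"xyz":[20,-39,0],"angular":[0,0,0.768]},
{"jaw":-1,"xyz":[31,-43,0],"angular":[0,0,0.96]},
{"jaw":-1,"xyz":[43,-46,0],"angular":[0,0,1.152]},
{"jaw":-1,"xyz":[55,-46,0],"angular":[0,0,1.344]},
{"jaw":-1,"xyz":[67,-43.5,0],"angular":[0,0,1.536]},
{"jaw":-1,"xyz":[78,-39,0],"angular":[0,0,1.728]},
{"jaw":-1,"xyz":[88,-32.5,0],"angular":[0,0,1.92]},{"jaw":-1,"xyz":[88,-32.5,0],"angular":[0,0,1.92]}]'
python3 -m creep '[{"jaw":-1,"xyz":[11.5,3,0],"angular":[0,0,0]},
{"jaw":-1,"xyz":[9.5,12,0],"angular":[0,0,-0.175]},
{"jaw":-1,"xyz":[9,20.7,0],"angular":[0,0,-0.349]},
{"jaw":-1,"xyz":[10,29.5,0],"angular":[0,0,-0.524]},
{"jaw":-1,"xyz":[12.3,38,0],"angular":[0,0,-0.698]},
{"jaw":-1,"xyz":[16,46,0],"angular":[0,0,-0.873]},
{"jaw":-1,"xyz":[21.5,53,0],"angular":[0,0,-1.047]},
{"jaw":-1,"xyz":[28,59.4,0],"angular":[0,0,-1.222]},
{"jaw":-1,"xyz":[35.2,64.4,0],"angular":[0,0,-1.396]},
{"jaw":-1,"xyz":[43,68,0],"angular":[0,0,-1.571]},
{"jaw":-1,"xyz":[52,70.3,0],"angular":[0,0,-1.745]},
{"jaw":-1,"xyz":[61,71,0],"angular":[0,0,-1.92]}]'
python3 look.py s4
```

```text
clock: 15.02
eef_pos: [539.7, 27.0, 80.1]
tool_rot: [3.141, -0.001, -0.835]
force: [-0.9, -0.4, 0.4]
width: -0.2
gripper_force: 0.0
clock: 16.52
eef_pos: [528.0, -68.1, 80.5]
tool_rot: [3.141, 0.001, 1.093]
force: [-0.2, -0.5, 1.0]
width: -0.3
gripper_force: 0.0
dark angles [58 60 62 64 66 68 70 72 74 76 78 80] [89.76 91.39 92.48] 200.95374
```

View pics/s4b.png

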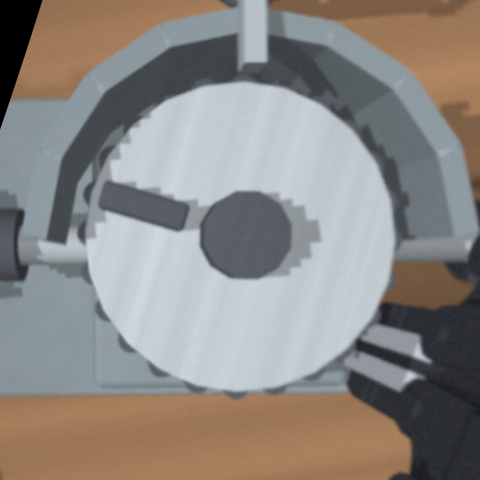

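```bash
python3 -m creep '[{"jaw":-1,"xyz":[-11,-3,0],"angular":[0,0,0]},
{"jaw":-1,"xyz":[-6,-14,0],"angular":[0,0,0.192]},
{"jaw":-1,"xyz":[1,-24,0],"angular":[0,0,0.384]},
{"jaw":-1,"xyz":[10,-32,0],"angular":[0,0,0.576]},
{"jaw":-1,"xyz":[20,-39,0],"angular":[0,0,0.768]},
{"jaw":-1,"xyz":[31,-43,0],"angular":[0,0,0.96]},
{"jaw":-1,"xyz":[43,-46,0],"angular":[0,0,1.152]},
{"jaw":-1,"xyz":[55,-46,0],"angular":[0,0,1.344]},
{"jaw":-1,"xyz":[66,-43.5,0],"angular":[0,0,1.536]},
{"jaw":-1,"xyz":[77,-39,0],"angular":[0,0,1.728]},
{"jaw":-1,"xyz":[87,-32.5,0],"angular":[0,0,1.92]},{"jaw":-1,"xyz":[87,-32.5,0],"angular":[0,0,1.92]}]'
python3 - <<'E'
from plan import *
d=np.radians
p,y=tcp(d(-55),50);print(rel(p,y),ctrl.read_state()['qpos'])
E
python3 -m creep '[{"jaw":-1,"xyz":[11.5,3,0],"angular":[0,0,0]},
{"jaw":-1,"xyz":[9.5,12,0],"angular":[0,0,-0.175]},
{"jaw":-1,"xyz":[9,20.7,0],"angular":[0,0,-0.349]},
{"jaw":-1,"xyz":[10,29.5,0],"angular":[0,0,-0.524]},
{"jaw":-1,"xyz":[12.3,38,0],"angular":[0,0,-0.698]},
{"jaw":-1,"xyz":[16,46,0],"angular":[0,0,-0.873]},
{"jaw":-1,"xyz":[21.5,53,0],"angular":[0,0,-1.047]},
{"jaw":-1,"xyz":[28,59.4,0],"angular":[0,0,-1.222]},
{"jaw":-1,"xyz":[35.2,64.4,0],"angular":[0,0,-1.396]},
{"jaw":-1,"xyz":[43,68,0],"angular":[0,0,-1.571]},
{"jaw":-1,"xyz":[52,70.3,0],"angular":[0,0,-1.745]},
{"jaw":-1,"xyz":[61,71,0],"angular":[0,0,-1.92]}]'
python3 look.py s5
```

```text
clock: 18.08
eef_pos: [539.8, 26.1, 80.1]
tool_rot: [3.141, -0.001, -0.835]
force: [-0.6, -0.0, 0.5]
width: -0.2
gripper_force: 0.0
(array([-0.9, -1.1,  0.1]), array([ 0.   , -0.001, -0.005])) [-0.61012342  0.91915478  0.85609805  1.97338531 -1.03801821  0.77064049
 -1.52355354]
clock: 19.58
eef_pos: [528.2, -68.9, 80.5]
tool_rot: [3.141, 0.001, 1.093]
force: [0.1, -0.0, -0.3]
width: 0.1
gripper_force: 0.0
dark angles [152 154 156 158 160 162 164 166 168 170 172 174] [91.75 92.48 92.63] 201.57523
```

```bash
python3 -m creep '[{"jaw":-1,"xyz":[-11,-3,0],"angular":[0,0,0]},
{"jaw":-1,"xyz":[-6,-14,0],"angular":[0,0,0.192]},
{"jaw":-1,"xyz":[1,-24,0],"angular":[0,0,0.384]},
{"jaw":-1,"xyz":[10,-32,0],"angular":[0,0,0.576]},
{"jaw":-1,"xyz":[20,-39,0],"angular":[0,0,0.768]},
{"jaw":-1,"xyz":[31,-43,0],"angular":[0,0,0.96]},
{"jaw":-1,"xyz":[43,-45.5,0],"angular":[0,0,1.152]},
{"jaw":-1,"xyz":[55,-45.5,0],"angular":[0,0,1.344]},
{"jaw":-1,"xyz":[66,-43,0],"angular":[0,0,1.536]},
{"jaw":-1,"xyz":[77.5,-38,0],"angular":[0,0,1.728]},
{"jaw":-1,"xyz":[87.5,-31.7,0],"angular":[0,0,1.92]},{"jaw":-1,"xyz":[87.5,-31.7,0],"angular":[0,0,1.92]}]'
python3 -m creep '[{"jaw":-1,"xyz":[11.5,3,0],"angular":[0,0,0]},
{"jaw":-1,"xyz":[9.5,12,0],"angular":[0,0,-0.175]},
{"jaw":-1,"xyz":[9,20.7,0],"angular":[0,0,-0.349]},
{"jaw":-1,"xyz":[10,29.5,0],"angular":[0,0,-0.524]},
{"jaw":-1,"xyz":[12.3,38,0],"angular":[0,0,-0.698]},
{"jaw":-1,"xyz":[16,46,0],"angular":[0,0,-0.873]},
{"jaw":-1,"xyz":[21.5,53,0],"angular":[0,0,-1.047]},
{"jaw":-1,"xyz":[28,59.4,0],"angular":[0,0,-1.222]},
{"jaw":-1,"xyz":[35.2,64.4,0],"angular":[0,0,-1.396]},
{"jaw":-1,"xyz":[43,68,0],"angular":[0,0,-1.571]},
{"jaw":-1,"xyz":[52,70.3,0],"angular":[0,0,-1.745]},
{"jaw":-1,"xyz":[61,71,0],"angular":[0,0,-1.92]}]'
python3 look.py s6
```

```text
clock: 21.12
eef_pos: [541.0, 25.4, 80.1]
tool_rot: [3.141, -0.001, -0.835]
force: [0.4, -0.7, -0.8]
width: 0.1
gripper_force: 0.0
clock: 22.62
eef_pos: [529.2, -69.5, 80.4]
tool_rot: [3.142, 0.001, 1.092]
force: [0.3, 0.2, -0.7]
width: 0.1
gripper_force: 0.0
dark angles [246 248 250 252 254 256 258 260 262 264 266 268] [89.98 91.27 92.33] 201.41139
```

View pics/s6b.png

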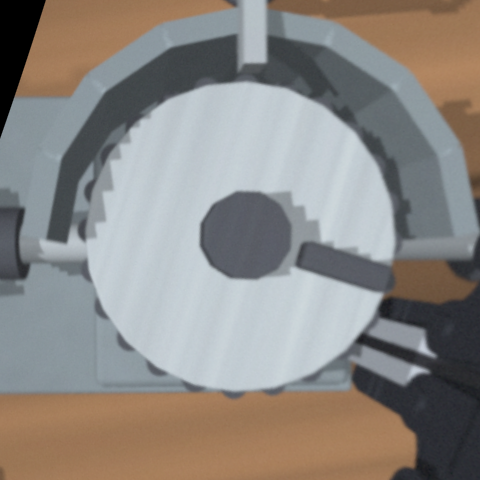

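```bash
python3 -m creep '[{"jaw":-1,"xyz":[-11,-3,0],"angular":[0,0,0]},
{"jaw":-1,"xyz":[-6,-14,0],"angular":[0,0,0.192]},
{"jaw":-1,"xyz":[1,-23,0],"angular":[0,0,0.384]},
{"jaw":-1,"xyz":[10,-31,0],"angular":[0,0,0.576]},
{"jaw":-1,"xyz":[20,-38,0],"angular":[0,0,0.768]},
{"jaw":-1,"xyz":[31,-42,0],"angular":[0,0,0.96]},
{"jaw":-1,"xyz":[43,-44.5,0],"angular":[0,0,1.152]},
{"jaw":-1,"xyz":[55,-44.5,0],"angular":[0,0,1.344]},
{"jaw":-1,"xyz":[66.5,-42,0],"angular":[0,0,1.536]},
{"jaw":-1,"xyz":[78.5,-37,0],"angular":[0,0,1.728]},
{"jaw":-1,"xyz":[89,-31,0],"angular":[0,0,1.92]},{"jaw":-1,"xyz":[89,-31,0],"angular":[0,0,1.92]}]'
python3 - <<'E'
from plan import *
d=np.radians
p,y=tcp(d(-55),50);print(rel(p,y),ctrl.read_state()['qpos'])
E
python3 -m creep '[{"jaw":-1,"xyz":[11.5,3,0],"angular":[0,0,0]},
{"jaw":-1,"xyz":[9.5,12,0],"angular":[0,0,-0.175]},
{"jaw":-1,"xyz":[9,20.7,0],"angular":[0,0,-0.349]},
{"jaw":-1,"xyz":[10,29.5,0],"angular":[0,0,-0.524]},
{"jaw":-1,"xyz":[12.3,38,0],"angular":[0,0,-0.698]},
{"jaw":-1,"xyz":[16,46,0],"angular":[0,0,-0.873]},
{"jaw":-1,"xyz":[21.5,53,0],"angular":[0,0,-1.047]},
{"jaw":-1,"xyz":[28,59.4,0],"angular":[0,0,-1.222]},
{"jaw":-1,"xyz":[35.2,64.4,0],"angular":[0,0,-1.396]},
{"jaw":-1,"xyz":[43,68,0],"angular":[0,0,-1.571]},
{"jaw":-1,"xyz":[52,70.3,0],"angular":[0,0,-1.745]},
{"jaw":-1,"xyz":[61,71,0],"angular":[0,0,-1.92]}]'
python3 look.py s7
```

```text
clock: 24.18
eef_pos: [543.4, 25.9, 80.1]
tool_rot: [3.141, -0.0, -0.835]
force: [-0.2, -1.1, -0.2]
width: -0.0
gripper_force: 0.0
(array([-3.5,  1.3,  0.1]), array([ 0.   , -0.   , -0.005])) [-0.60818722  0.92274757  0.85748226  1.96375518 -1.03478921  0.77644104
 -1.52891004]
clock: 25.68
eef_pos: [530.4, -68.3, 80.0]
tool_rot: [-3.139, 0.001, 1.093]
force: [-1.9, 0.2, -0.3]
width: -0.1
gripper_force: 0.8
dark angles [  0   2   4   6   8  10 348 350 352 354 356 358] [89.38 90.06 90.91] 200.85257
```

```bash
python3 -m creep '[{"jaw":-1,"xyz":[-11,-3,0],"angular":[0,0,0]},{"jaw":-1,"xyz":[-13,-4,-20],"angular":[0,0,0]},{"jaw":-1,"xyz":[-13,-4,-60],"angular":[0,0,0]},{"jaw":-1,"xyz":[-13,-4,-60],"angular":[0,0,0]}]'
python3 look.py s8
python3 - <<'E'
from plan import *
gy=np.array([0.1316,0.9913])
for a in (-134,):
  p=C+a*gy; print(p,rel([*p,140],1.439)); print(rel([*p,49],1.439))
E
```

```text
clock: 26.22
eef_pos: [523.8, -78.2, 142.7]
tool_rot: [3.136, -0.001, 1.086]
force: [0.2, -0.1, -0.5]
width: -0.4
gripper_force: 0.0
dark angles [  0   2   4   6   8  10 348 350 352 354 356 358] [96.94 98.21 98.89] 212.6079
[ 548.0656 -162.1342] (array([-63.1,  61.6,   1.5]), array([ 0.003, -0.   , -0.352]))
(array([-63.2,  61.4,  92.5]), array([ 0.003, -0.   , -0.352]))
```

View pics/s8b.png

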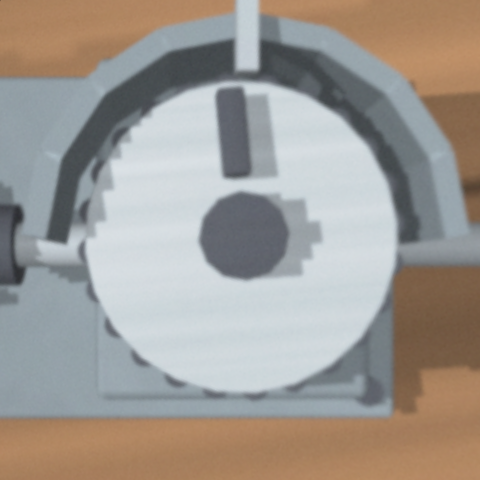

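```bash
python3 -m creep '[{"jaw":-1,"xyz":[-32,31,0],"angular":[0,0,-0.18]},{"jaw":-1,"xyz":[-63,62,1],"angular":[0,0,-0.35]},{"jaw":-1,"xyz":[-63,62,40],"angular":[0,0,-0.35]},{"jaw":-1,"xyz":[-63,62,75],"angular":[0,0,-0.35]},{"jaw":-1,"xyz":[-63,62,92],"angular":[0,0,-0.35]},{"jaw":-1,"xyz":[-63,62,92],"angular":[0,0,-0.35]}]'
python3 - <<'E'
from plan import *
gy=np.array([0.1316,0.9913])
p=C-76*gy; print(rel([*p,49],1.439))
im,d=viewer.get_image('wrist'); cv2.imwrite('pics/p1.png',im[:,:,::-1])
E
```

```text
clock: 27.02
eef_pos: [547.2, -161.2, 46.9]
tool_rot: [-3.138, -0.0, 1.439]
force: [0.5, -0.3, 0.0]
width: 0.1
gripper_force: 0.0
(array([57.2,  0.9, -2.1]), array([-0.003, -0.   , -0.   ]))
```

View pics/p1.png

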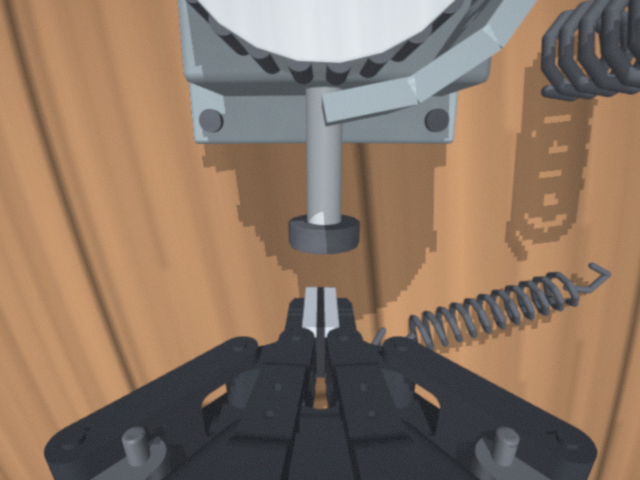

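```bash
python3 -m creep '[{"jaw":-1,"xyz":[8,1,-2],"angular":[0,0,0]},{"jaw":-1,"xyz":[14,1,-2],"angular":[0,0,0]},{"jaw":-1,"xyz":[20,1,-2],"angular":[0,0,0]},{"jaw":-1,"xyz":[26,1,-2],"angular":[0,0,0]},{"jaw":-1,"xyz":[32,1,-2],"angular":[0,0,0]},{"jaw":-1,"xyz":[37,1,-2],"angular":[0,0,0]},{"jaw":-1,"xyz":[42,1,-2],"angular":[0,0,0]},{"jaw":-1,"xyz":[46,1,-2],"angular":[0,0,0]},{"jaw":-1,"xyz":[50,1,-2],"angular":[0,0,0]},{"jaw":-1,"xyz":[53,1,-2],"angular":[0,0,0]},{"jaw":-1,"xyz":[53,1,-2],"angular":[0,0,0]}]'
python3 - <<'E'
from plan import *
gy=np.array([0.1316,0.9913])
p=C-76*gy; print(rel([*p,49],1.439))
E
```

```text
clock: 28.45
eef_pos: [556.4, -108.3, 50.1]
tool_rot: [-3.141, -0.001, 1.44]
force: [0.1, -1.0, 0.6]
width: -0.3
gripper_force: 0.5
(array([ 3.5, -1.2,  1.2]), array([-0.001, -0.001,  0.001]))
```

```bash
for i in 1; do python3 -m creep '[{"jaw":-1,"xyz":[1,0,0],"angular":[0,0,0]},{"jaw":-1,"xyz":[2,0,0],"angular":[0,0,0]},{"jaw":-1,"xyz":[2.5,0,0],"angular":[0,0,0]},{"jaw":-1,"xyz":[2.5,0,0],"angular":[0,0,0]}]'; done
python3 -m creep '[{"jaw":-1,"xyz":[1,0,0],"angular":[0,0,0]},{"jaw":-1,"xyz":[1,0,0],"angular":[0,0,0]}]'
```

```text
clock: 28.95
eef_pos: [556.6, -106.6, 50.2]
tool_rot: [-3.141, 0.0, 1.44]
force: [0.1, -1.8, -1.7]
width: -0.2
gripper_force: 1.4
clock: 29.2
eef_pos: [556.7, -105.4, 50.2]
tool_rot: [-3.141, -0.0, 1.44]
force: [-0.7, -3.2, -0.9]
width: 0.0
gripper_force: 1.3
```

```bash
python3 -m creep '[{"jaw":-1,"xyz":[1,0,0],"angular":[0,0,0]},{"jaw":-1,"xyz":[1,0,0],"angular":[0,0,0]}]'
```

```text
clock: 29.45
eef_pos: [556.8, -104.7, 50.2]
tool_rot: [-3.141, 0.0, 1.44]
force: [-0.1, -4.0, -2.0]
width: -0.2
gripper_force: 1.8
```

```bash
python3 -m creep '[{"jaw":-1,"xyz":[1,0,0],"angular":[0,0,0]},{"jaw":-1,"xyz":[1,0,0],"angular":[0,0,0]}]';python3 -m creep '[{"jaw":-1,"xyz":[1,0,0],"angular":[0,0,0]},{"jaw":-1,"xyz":[1,0,0],"angular":[0,0,0]}]'
```

```text
clock: 29.7
eef_pos: [556.8, -104.7, 50.2]
tool_rot: [-3.141, 0.001, 1.439]
force: [-0.3, -5.5, -1.3]
width: 0.0
gripper_force: 2.7
clock: 29.95
eef_pos: [556.8, -104.7, 50.2]
tool_rot: [-3.142, 0.003, 1.438]
force: [-1.5, -7.2, -2.2]
width: -0.0
gripper_force: 3.6
```

```bash
python3 -m creep '[{"jaw":-1,"xyz":[1.5,0,0],"angular":[0,0,0]},{"jaw":-1,"xyz":[1.5,0,0],"angular":[0,0,0]}]'
```

```text
clock: 30.2
eef_pos: [556.8, -104.6, 50.2]
tool_rot: [3.141, 0.004, 1.437]
force: [-2.2, -9.8, -2.5]
width: 0.1
gripper_force: 4.9
```

Stalled at y = -104.7 with the force rising, so the spring is closed up. Backing off, then checking.

```bash
python3 -m creep '[{"jaw":-1,"xyz":[-10,0,0],"angular":[0,0,0]},{"jaw":-1,"xyz":[-30,0,0],"angular":[0,0,0]},{"jaw":-1,"xyz":[-45,0,-10],"angular":[0,0,0]},{"jaw":-1,"xyz":[-45,0,-70],"angular":[0,0,0]},{"jaw":-1,"xyz":[-30,60,-130],"angular":[0,0,0]},{"jaw":-1,"xyz":[20,-60,-180],"angular":[0,0,0]},{"jaw":-1,"xyz":[20,-60,-180],"angular":[0,0,0]},{"jaw":-1,"xyz":[20,-60,-180],"angular":[0,0,0]},{"jaw":-1,"xyz":[20,-60,-180],"angular":[0,0,0]}]'
python3 look.py s9
python3 - <<'E'
from gfit import *
a=cv2.imread('pics/s9.png'); b=cv2.imread('pics/s9b.png')
m=viewer.camera_model('wrist')
o=np.hstack([cv2.resize(a,(480,360)),cv2.resize(b,(320,320))[:0].reshape(0,320,3) if 0 else np.pad(cv2.resize(b,(320,320)),((0,40),(0,0),(0,0)))])
cv2.imwrite('pics/f.png',o)
im,d=viewer.get_image('wrist')
for t in ['sample','rod_end']:
    s,p,xy=mask_pts('wrist',t,d)
    if p is None or not len(p): print(t,s); continue
    c,sn=np.cos(-.132),np.sin(-.132); q=p-[565.7,-29.3,0]; g=np.c_[c*q[:,0]+sn*q[:,1],-sn*q[:,0]+c*q[:,1],q[:,2]]
    print(t,s,np.percentile(g,[2,50,98],axis=0))
E
```

```text
clock: 31.32
eef_pos: [501.3, -73.0, 231.3]
tool_rot: [3.139, -0.001, 1.441]
force: [0.4, -0.0, -0.5]
width: -0.2
gripper_force: 0.0
dark angles [  0   2   4   6   8  10 348 350 352 354 356 358] [97.15 98.13 98.79] 212.54309
sample 0.72 [[-12.56694254 110.43955765  18.84022051]
 [ -1.0334137  121.9707105   41.32869332]
 [ 11.77199758 132.85137134  47.26096111]]
rod_end 0.67 [[-13.22365824 -65.51527267  18.18208867]
 [ -2.52993726  73.99183472  39.2263068 ]
 [  9.57055585 106.9823087   47.66272158]]
```

View pics/f.png

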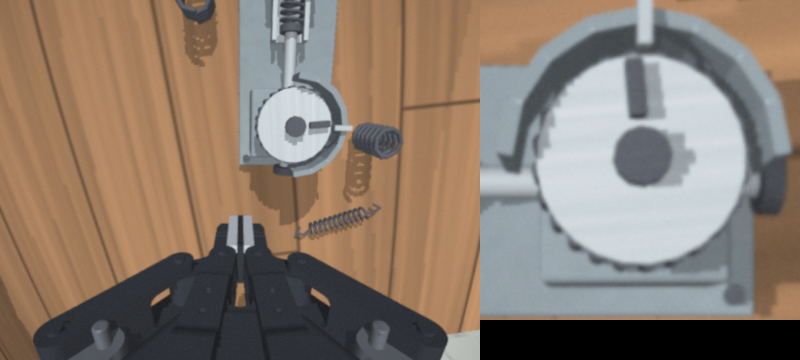

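The picture shows the lug still at the pointer, just left of the blade. The button face is at gauge y of about -65 mm and the anvil at about 110 mm, so the rod reads about 50 mm. The arm is clear of everything.

```bash
python3 -c "
from cell import ctrl
print(ctrl.finish_job())"
```

```text
the job is handed in; nothing more can be done
None
```

I handed the job in at about 31 s on the robot's clock; no verdict came back. By my last pictures the lug is about 4° from the pointer on its second pass, the rod reads about 50 mm with the spring closed against the back stop, and the arm is clear of everything.

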